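Raise and lock the leveling platform, then set the seismic sensor on it

ROBOT

A 6-joint arm with a two-finger parallel gripper is mounted at the origin on the work surface. World frame = base frame: x ahead of the robot, y to its left, z up, the work surface at z = 0. Lengths are in m, angles in rad, forces in N, time in s.
With the tool pointing down it reaches from about 0.25 to 0.725 m from the base axis. Payload 4 kg.
Tool frame: the origin (TCP) lies midway between the tips of the shut fingers; the grasp point (between the pads) lies 19 mm behind it (bot.grip_point_offset is the distance from the TCP to the grasp point, in m); z points along the fingers, y is the line along which they close (so a half turn about z gives the same grasp; the last joint's range is limited). The gripper opens to 85 mm and grips with 20 to 120 N. Pads are 22 mm wide; open, the fingers measure 114 mm over their backs; the gripper's body (76 mm by 85 mm) begins 54 mm behind the grasp point. The pads swing forward as they close: fully open they stand 13 mm farther back than shut.
Start: joints at [-1.285, 0.241, 0.005, 1.335, 0, 1.571], TCP at [0.141, -0.48, 0.231] pointing down, gripper open.
Joint ranges: [-2.72, 2.72], [-1.05, 1.87], [-1.09, 1.28], [-1.99, 2.15], [-1.42, 1.44], [-3.14, 3.14]. Speed limits (rad/s): [2.79, 2.79, 3.14, 3.14, 3.14, 3.14].

INTERFACE

Orientations are given as a unit quaternion [x, y, z, w].
In Python, from workcell import bot gives the robot as it stands.
- The arm moves only by the tool step_arm, never from a script. Its argument "targets" is text: rows parted by semicolons, each of 7 numbers parted by spaces: the opening, from -1 (shut) to 1 (fully open), so that 0 is half open, then the shift along the world's x, y, z normalised to -1 to 1, where 1 is 0.5 m, then the turn, a rotation vector about the world's x, y, z normalised to -1 to 1, where 1 is pi/4 rad. In form: gripper x y z wx wy wz; .... A call has 1 to 10 rows; each row is the pose to reach, as a shift and turn from the pose commanded when the call began; what a row does not reach only later rows make up. A row lasts 1/12 s, in which the tool goes at most 41.7 mm and 7.16 degrees, less where a joint would pass 70% of its speed; a pose out of reach is approached as far as the arm can. A call with a number of a shift or a turn outside -1 to 1 is refused whole. A call with a gripper value outside its range is refused whole. The fingers move at their own pace and stop on an object; the grip force is fixed at half the most. Time passes only in rows, so rows that repeat a pose let the fingers close. It gives the time, the measured TCP pose, the force, the opening and the grip force at its end, in the units of the state.
- bot.get_obs(): the state, without advancing time (a new reading comes with each control period).
- bot.camera(name): name is "scene" or "top" or "wrist"; returns the picture (384x512x3 uint8, red, green, blue); there is no depth.
- bot.camera_info(name): a dict with "vertical_fov" (degrees; the focal length in pixels is half the picture's height over the tangent of half this angle, whatever the lens; pixels are square), "cx", "cy" (the principal point, pixels), "pose" (4x4, takes a point from camera to world coordinates). Camera axes: x right, y up, looking along -z (the intrinsics and any distortion apply to the point x, -y, -z); pixel columns grow to the right and rows downward; lengths in m; the calibration is good to about 2 mm. A picture is of the moment at which its call begins: read the wrist's pose just before it. camera_info takes no time and is no camera call; for the wrist camera it gives the pose at the moment of the call.
- bot.job_done(): hands the job in; it is judged then, once.
The state is a dict: "clock": time; "joint_pos": joint angles; "joint_vel": joint speeds; "tau": joint torques, N m; "eef_pos": TCP position; "tool_rot": TCP orientation; "ft_force": force on the tool from outside, world axes, zero at the start; "ft_torque": the same for the moment, N m; "grip_width": finger opening in m; "grasp_force": force on a finger pad.
Only numpy, scipy, OpenCV 4.12 (cv2) and the standard library are available. Lean on these libraries where they do the work, as an engineer would, in place of code of your own. Each camera call takes 0.05 s, during which the arm holds its last target. There are 200 camera calls.

TASK

Bring the leveling platform up to its working height and put the sensor on it: squeeze the two yellow tabs of the lock collar together and turn the collar from the red dot to the green one, then crank the platform up (clockwise) until you feel the crank drop into its hidden notch, and let go of it there. Squeeze the tabs and turn the collar back to the red dot until both tabs snap out again; only then stand the black sensor gently in the middle of the platform with its brass pointer along the white north line. Leave the spare parts and tools around it where they lie.

Things in the scene. Friction and masses are not known exactly. Their poses are not given: they have to be found in the camera images.
- shelf: Cast aluminium mounting shelf, 170 x 400 mm, fixed; origin under its centre on the work surface, x to its back, y along it. Its top is 60 mm up. On it, all at x = 0: crank axis at y = -135 mm, lock collar axis at y = -10 mm, platform axis at y = +135 mm.
- lock_center (a point): Point on the lock collar's vertical axis, 109 mm above the table, midway up its two yellow tabs; its x axis runs through both tabs and turns with the collar: a black knob 47 mm wide, top 121 mm up, on a boss 50 mm wide and 84 mm high. A white stripe on top points to the red dot on the shelf when locked, the green when free. Nothing as high as the tabs' lower edges stands within 30 mm of them.
- lock (a joint): Turn of the collar (rad): 0 locked, growing anticlockwise from above to 1.2 free (stop). It turns only while both tabs are squeezed in 3.5 mm or more (about 0.1 N m); let go at either end, the tabs snap out and bar it. Locked, it bolts the crank. It turns back to locked only with the crank in the hidden notch or at its low position; elsewhere it stops hard before half way.
- tab_a (a joint): Travel of the yellow tab on the +x side of lock_center towards the axis (m): 0 out, 0.007 fully in; spring 6 N (out) to 16 N (in). An upright plate 24 mm wide, 6 mm thick, from 92 to 126 mm above the table. Over the outer faces of both tabs: 58 mm out, 44 mm fully in.
- tab_b (a joint): The same for the opposite tab, on the -x side.
- crank (a joint): Turn of the hand crank (rad), clockwise seen from above: 0 low (start, locked), end stop 3.8; lifts 10 mm per rad. 1 to 3 N at the handle turn it. Somewhere from 1.9 to 2.7, unmarked, is a notch: resistance jumps by about 5 N 0.25 rad before its middle, falls away at 0.15 and turns into a pull towards the middle; past it the same in reverse. Let go within 0.1 rad it centres itself.
- crank_center (a point): Point on the crank's vertical axis at the underside of the crank arm, 84 mm above the table; its x axis points along the arm to the handle. Steel arm 16.5 mm wide, 8 mm thick. The lock bolt enters only with the crank within about 0.05 rad of the notch's middle. The empty platform does not sink when the crank is let go.
- crank_handle (a point): Middle of the black upright crank handle, 116.5 mm above the table and 55 mm from the crank axis: a freely revolving sleeve 20 mm in diameter, from 94 to 139 mm above the table, on the end of the arm (arm top 92 mm up).
- platform (a joint): Height of the round leveling platform above its low position (m), 0 to 0.038; 0.010 times the crank's turn.
- platform_center (a point): Centre of the top face of the round aluminium platform (110 mm in diameter, 8 mm thick, top 88 mm above the table when low, with the sensor's 70 mm base outline engraved); its x axis points from the centre along the white north line, z up.
- sensor: The black sensor: round plastic housing 60 mm in diameter on a base flange 66 mm in diameter, top of the housing 66 mm up, 0.45 to 0.8 kg, standing loose on the table to the left or right of the shelf; a steel connector stub stands out at its back. Origin at the centre of its underside; x points to its brass pointer.
- sensor_handle (a point): Middle of the sensor's grey carrying bar, 98.5 mm above the sensor's underside: bar 12 mm thick (along the sensor's x), 16 mm high, 60 mm long (along the sensor's y), on two posts with 47 mm clear between them; 24 mm clear under the bar. It can swing about a pinch on the bar: grip it firmly and carry it smoothly.
- sensor_pointer (a point): Tip of the brass pointer on the sensor's base, 44 mm from the sensor's axis and 10 mm above its underside, on its x axis.
- junction_box: Grey junction box with a black band, 75 x 60 x 52 mm, on the other side of the shelf from the sensor; leave it. Origin under its centre.
- bushing: Spare bronze bushing standing on the shelf, 24 mm wide, 16 mm high; leave it. Origin under its centre.
- rubber_foot: Spare green rubber foot standing on the shelf, 28 mm wide, 13 mm high; leave it. Origin under its centre.
- thumbscrew: Spare steel thumbscrew standing on its knob behind the shelf, 28 mm wide, 42 mm high; leave it. Origin under its centre.
- bubble_level: Round brass bubble level behind the shelf, 48 mm wide, 12 mm high; leave it. Origin under its centre.
- screwdriver: Screwdriver lying behind the shelf; leave it.
- spanner: Spanner lying on the right of the table; leave it.
There are look-alikes about, which are no part of the job. Of the things that look like the sensor, take the one that is farthest from the robot's base at the start.

How it is judged:
On the way, in this order (a step that is already met when the one before it is completed fails the run):
1. both tabs squeezed in and the collar on its way (value of joint each of tab_a, tab_b above 0.0025 m and value of joint lock above 0.3 rad), for 0.02 s.
2. lock collar turned to free (1.05 rad or more) and its tabs let go (value of joint lock above 1.05 rad and value of joint each of tab_a, tab_b below 0.0015 m), for 0.1 s.
3. platform cranked up by 16.5 mm or more (value of joint platform above 0.0165 m), for 0.2 s.
4. collar locked again (below 0.12 rad) with both tabs out, the platform still up (value of joint lock below 0.12 rad and value of joint each of tab_a, tab_b below 0.0015 m and value of joint platform above 0.0165 m), for 0.2 s.
At the end, for the whole second after the job is handed in: Platform up more than 16.5 mm; collar locked (below 0.12 rad, possible only in the notch), both tabs out; sensor upright and still on the platform, within 12 mm of its centre, pointer within 0.14 rad (8 degrees) of the white line and pointing along it (all of step 4 and horizontal distance between sensor and platform_center below 0.012 m and z of sensor in the frame of platform_center between -0.003 and 0.003 m and angle between sensor's own z axis and vertical below 0.06 rad and angle between the x axis of sensor and the x axis of platform_center, either way round below 0.14 rad and x of sensor_pointer in the frame of platform_center above 0.02 m and linear speed of sensor below 0.02 m/s); the robot touches nothing.
It fails at once if the sensor put on the platform or shelf while the platform is not up and locked (contact force between sensor and shelf above 0.5 N and (value of joint platform below 0.0165 m or value of joint lock above 0.15 rad)).
It fails at once if the sensor knocked or dropped (a contact of more than 80 N with the platform or shelf) (contact force between sensor and shelf above 80 N).
It fails at once if the sensor tipped by more than 0.5 rad (angle between sensor's own z axis and vertical above 0.5 rad).
It fails at once if a spare part, tool or the junction box moved by more than 25 mm (distance of any of junction_box, bushing, rubber_foot, thumbscrew, bubble_level, screwdriver, spanner from where it was at the start of the episode above 0.025 m).
It also fails if it takes over 72 s, if anything falls off the work surface, if the arm or the gripper's body presses on something with over 40 N, if the wrist force passes 120 N, or if a joint passes its speed limit or range.

## Working session

There is one attempt and no reset: what is moved stays moved. The work goes in short steps, Python scripts to look and compute and a tool call to move; the robot and the scene stay as the last step left them, time stands still between calls to the robot, and variables do not carry over. Pictures are saved under pics/ and viewed, at most 10 in all, crops included, and the job is handed in when it is done.

Besides the shell and the picture viewer there is one more tool, called after ">>>" as name(argument=value, ...), one argument or row to a line, values as JSON. step_arm: Moves the arm, as the interface text tells. Scaled input: -1 to 1 covers 0.5 m each way for a shift and pi/4 rad each way for a turn. Its arguments: {"type":"object","properties":{"targets":{"type":"string"}},"required":["targets"]}

```bash
ls; mkdir -p pics; python3 - <<'E'
from workcell import bot
import cv2,numpy as np
o=bot.get_obs();print({k:np.round(v,3) for k,v in o.items()}, bot.grip_point_offset)
for n in ("scene","top"):
    i=bot.camera_info(n);print(n,i)
    cv2.imwrite(f'pics/{n}0.png',bot.camera(n)[:,:,::-1])
E
```

```text
pics
{'clock': np.float64(0.0), 'joint_pos': array([-1.285,  0.241,  0.004,  1.335,  0.   ,  1.571]), 'joint_vel': array([ 0.001,  0.002,  0.   ,  0.001, -0.001, -0.002]), 'tau': array([ 1.0000e-03, -3.7232e+01,  2.5241e+01,  1.7000e-02, -0.0000e+00,
        0.0000e+00]), 'eef_pos': array([ 0.141, -0.479,  0.23 ]), 'tool_rot': array([ 0.99 ,  0.142, -0.   , -0.001]), 'ft_force': array([-0.945, -0.043,  0.456]), 'ft_torque': array([-0.013,  0.006, -0.006]), 'grasp_force': np.float64(0.0), 'grip_width': np.float64(0.085)} 0.0187
scene {'vertical_fov': 43.49764448477266, 'cx': 259.34544662064457, 'cy': 186.92122799888517, 'pose': array([[-0.64581483, -0.52981807,  0.54974177,  1.3153162 ],
       [ 0.76348762, -0.45111147,  0.46215267,  0.5859319 ],
       [ 0.00313798,  0.71818609,  0.69584402,  1.07497246],
       [ 0.        ,  0.        ,  0.        ,  1.        ]])}
top {'vertical_fov': 54.29529060707678, 'cx': 253.4910029992902, 'cy': 193.46591700074757, 'pose': array([[ 0.02150367,  0.99499513, -0.09758221,  0.40401741],
       [-0.99971474,  0.02038513, -0.01244521, -0.06269084],
       [-0.01039369,  0.09782199,  0.99514965,  1.23975984],
       [ 0.        ,  0.        ,  0.        ,  1.        ]])}
```

View pics/top0.png

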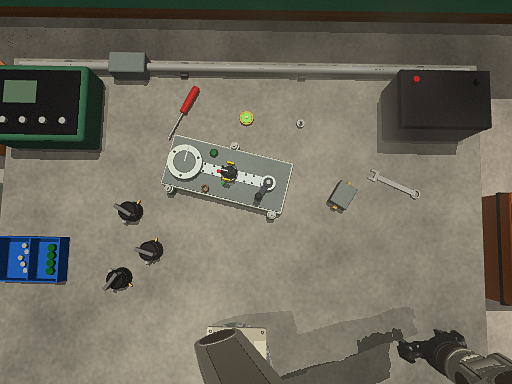

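View pics/scene0.png

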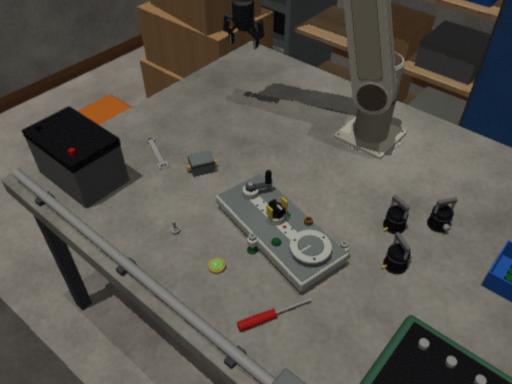

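```bash
cat > h.py <<'E'
import numpy as np,cv2
from workcell import bot
def ray(i,u,v):
    f=192/np.tan(np.radians(i['vertical_fov'])/2);P=i['pose']
    d=P[:3,:3]@np.array([(u-i['cx'])/f,-(v-i['cy'])/f,-1]);return P[:3,3],d
def onz(i,u,v,z):
    p,d=ray(i,u,v);return p+d*(z-p[2])/d[2]
def two(i,a,j,b):
    p,d=ray(i,*a);q,e=ray(j,*b)
    s,t=np.linalg.lstsq(np.c_[d,-e],q-p,rcond=None)[0]
    return (p+s*d+q+t*e)/2,np.linalg.norm(p+s*d-q-t*e)
def proj(i,X):
    f=192/np.tan(np.radians(i['vertical_fov'])/2);P=i['pose']
    c=P[:3,:3].T@(np.asarray(X)-P[:3,3]);return np.array([i['cx']-f*c[0]/c[2],i['cy']+f*c[1]/c[2]])
E
python3 - <<'E'
from h import *
t=bot.camera_info('top')
for p in [(129,211),(151,250),(119,278)]:
    X=onz(t,*p,0.06);print(p,X.round(3),np.hypot(*X[:2]).round(3))
im=cv2.imread('pics/top0.png')
cv2.imwrite('pics/topc.png',cv2.resize(im[135:285,100:300],None,fx=4,fy=4,interpolation=cv2.INTER_CUBIC))
E
```

```text
(129, 211) [0.456 0.345 0.06 ] 0.571
(151, 250) [0.335 0.269 0.06 ] 0.43
(119, 278) [0.247 0.364 0.06 ] 0.44
```

View pics/topc.png

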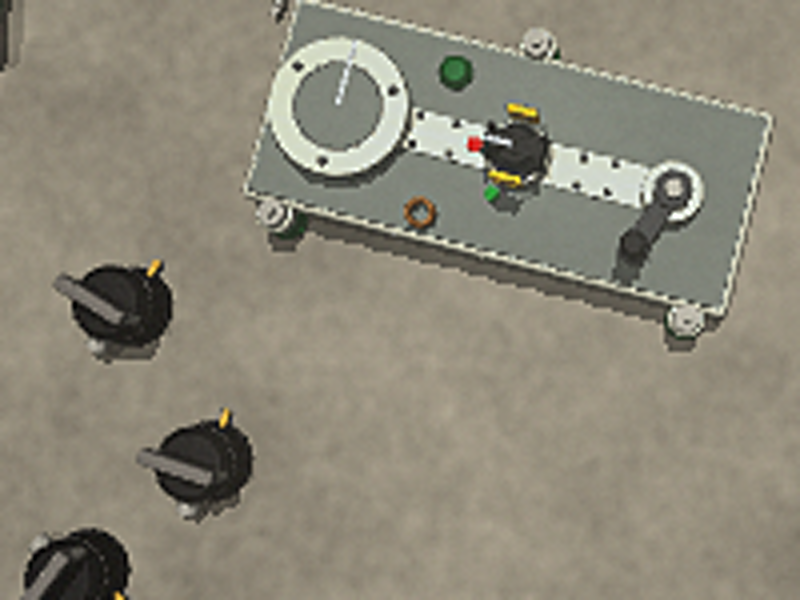

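```bash
python3 - <<'E'
from h import *
t=bot.camera_info('top');s=bot.camera_info('scene')
c=lambda x,y:(100+(x+.5)/4-.5,135+(y+.5)/4-.5)
C=np.array([onz(t,*c(*p),.06) for p in [(298,2),(772,117),(723,312),(246,192)]])
print(C.round(4),C.mean(0).round(4))
e=C[0]-C[1]+C[3]-C[2];yaw=np.arctan2(-e[0],e[1]);print('shelf yaw',yaw)
b=C[0]-C[3]+C[1]-C[2];print('yaw2',np.arctan2(b[1],b[0]),[np.linalg.norm(C[i]-C[(i+1)%4]).round(3) for i in range(4)])
o=C.mean(0)[:2];R=np.array([[np.cos(yaw),-np.sin(yaw)],[np.sin(yaw),np.cos(yaw)]])
for n,y in [('crank',-.135),('lock',-.01),('plat',.135)]: print(n,(o+R@[0,y]).round(4))
im=bot.camera('top');hsv=cv2.cvtColor(im,cv2.COLOR_RGB2HSV)
m=cv2.inRange(hsv,(18,120,110),(35,255,255))
n,l,st,ce=cv2.connectedComponentsWithStats(m)
for k in range(1,n):
    if st[k,4]>3: print(st[k],ce[k],onz(t,*ce[k],.126).round(4),onz(t,*ce[k],.01).round(4))
print('crank',onz(t,*c(675,188),.092),'handle',onz(t,*c(634,244),.139))
print('plat',onz(t,*c(338,106),.088),'north',onz(t,*c(338,103),.088),onz(t,*c(353,44),.088))
print('lockstripe',onz(t,*c(482,143),.121),onz(t,*c(510,143),.121),'red',onz(t,*c(474,145),.06),'green',onz(t,*c(491,194),.06))
print('sens bar',onz(t,*c(60,282),.106),onz(t,*c(125,318),.106),'ptr',onz(t,*c(155,266),.01))
E
```

```text
[[ 0.7033  0.2119  0.06  ]
 [ 0.617  -0.1706  0.06  ]
 [ 0.4608 -0.1339  0.06  ]
 [ 0.5483  0.2468  0.06  ]] [0.5824 0.0385 0.06  ]
shelf yaw -0.22396362621420185
yaw2 -0.22650474601977133 [np.float64(0.392), np.float64(0.16), np.float64(0.391), np.float64(0.159)]
crank [ 0.5524 -0.0931]
lock [0.5802 0.0288]
plat [0.6124 0.1702]
[240 111  14  14  60] [246.4        117.51666667] [ 0.7455 -0.0221  0.126 ] [ 0.7811 -0.0179  0.01  ]
[227 161   7   3  15] [230. 162.] [0.6071 0.0241 0.126 ] [0.6283 0.0332 0.01  ]
[222 178   8   4  15] [225.86666667 179.        ] [0.5552 0.0351 0.126 ] [0.5709 0.0453 0.01  ]
[347 182   4   3   9] [348.55555556 182.88888889] [ 0.5508 -0.3322  0.126 ] [ 0.5661 -0.3603  0.01  ]
[137 200   3   4   7] [138.         201.28571429] [0.4826 0.2963 0.126 ] [0.4908 0.3337 0.01  ]
[332 205   5   4  14] [334.42857143 206.64285714] [ 0.4788 -0.2901  0.126 ] [ 0.4866 -0.3138  0.01  ]
[155 237   2   5   7] [155.57142857 239.14285714] [0.3714 0.2383 0.126 ] [0.368  0.2696 0.01  ]
[129 283   3   4   6] [129.83333333 284.5       ] [0.2379 0.3076 0.126 ] [0.2206 0.3462 0.01  ]
crank [ 0.55424542 -0.09351026  0.092     ] handle [ 0.50583273 -0.06274042  0.139     ]
plat [0.6140006  0.17053162 0.088     ] north [0.61637381 0.1706258  0.088     ] [0.66346492 0.16070352 0.088     ]
lockstripe [0.58179162 0.05367814 0.121     ] [0.58221171 0.03250037 0.121     ] red [0.58974721 0.06635589 0.06      ] green [0.55068609 0.05162988 0.06      ]
sens bar [0.47086235 0.37352589 0.106     ] [0.44454284 0.32241193 0.106     ] ptr [0.49138912 0.33246041 0.01      ]
```

Sensor candidates in top view: (129,211), (151,250), (119,278). The first is farthest from the base (0.57 m against 0.43 and 0.44 m), and the crop confirms its grey bar, brass pointer and stub. The crop also shows the platform at (184,161), collar at (229,172), and crank at (268,182) with its handle at (258,196).

>>> step_arm(
  targets="1 0.56 0.6 0 0 0 1; 1 0.56 0.6 0 0 0 1; 1 0.56 0.6 0 0 0 1; 1 0.56 0.6 0 0 0 1; 1 0.56 0.6 0 0 0 1; 1 0.56 0.6 0 0 0 1; 1 0.56 0.6 0 0 0 1; 1 0.56 0.6 0 0 0 1; 1 0.56 0.6 0 0 0 1; 1 0.56 0.6 0 0 0 1",
)

```text
clock: 0.98
eef_pos: [0.4222, -0.1774, 0.2312]
tool_rot: [0.86, 0.511, 0.0, -0.0]
ft_force: [-0.6, 0.1, 0.2]
grip_width: 0.0856
grasp_force: 0.0
```

>>> step_arm(
  targets="1 0.3 0.42 0.08 0 0 0.36; 1 0.3 0.42 0.08 0 0 0.36; 1 0.3 0.42 0.08 0 0 0.36; 1 0.3 0.42 0.08 0 0 0.36; 1 0.3 0.42 0.08 0 0 0.36; 1 0.3 0.42 0.08 0 0 0.36; 1 0.3 0.42 0.08 0 0 0.36; 1 0.3 0.42 0.08 0 0 0.36",
)

```text
clock: 1.65
eef_pos: [0.5726, 0.0335, 0.2706]
tool_rot: [0.778, 0.628, 0.0, -0.0]
ft_force: [-1.2, 0.4, -0.4]
grip_width: 0.0856
grasp_force: 0.0
```

```bash
python3 - <<'E'
from h import *
o=bot.get_obs();print(o['clock'],o['eef_pos'].round(4),o['tool_rot'].round(3),o['joint_pos'].round(2))
i=bot.camera_info('wrist');print(i)
im=bot.camera('wrist');np.save('w1.npy',i['pose']);cv2.imwrite('pics/w1.png',im[:,:,::-1])
for n,X in dict(lock=[.581,.029,.121],plat=[.613,.17,.088],crank=[.553,-.093,.092],h=[.506,-.063,.139]).items(): print(n,proj(i,X))
E
```

```text
1.65 [0.5726 0.0335 0.2706] [ 0.778  0.628  0.    -0.   ] [0.06 0.38 0.3  1.49 0.   1.84]
{'vertical_fov': 62.791285168081544, 'cx': 259.642154535981, 'cy': 197.87013631881945, 'pose': array([[ 9.77629368e-01,  1.99511906e-01,  6.66019365e-02,
         5.89390209e-01],
       [-2.10334643e-01,  9.27917958e-01,  3.07778493e-01,
         1.13363435e-01],
       [-3.95659293e-04, -3.14901988e-01,  9.49124113e-01,
         4.13662770e-01],
       [ 0.00000000e+00,  0.00000000e+00,  0.00000000e+00,
         1.00000000e+00]])}
lock [269.62698417 185.25314367]
plat [271.89456007  24.55080006]
crank [266.38482593 280.45862881]
h [216.1405393  289.93297778]
```

View pics/w1.png

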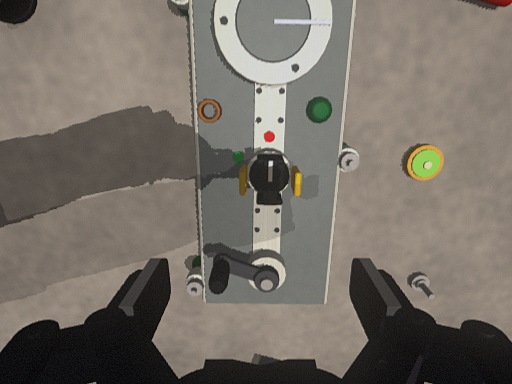

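```bash
python3 - <<'E'
from h import *
i=bot.camera_info('wrist');im=cv2.imread('pics/w1.png');hsv=cv2.cvtColor(im,cv2.COLOR_BGR2HSV)
m=cv2.inRange(hsv,(18,120,60),(35,255,255));m[:,:200]=0;m[:,330:]=0
n,l,st,ce=cv2.connectedComponentsWithStats(m)
for k in range(1,n):
    if st[k,4]>8: print(st[k],ce[k],onz(i,*ce[k],.126).round(4),onz(i,*ce[k],.109).round(4))
for nm,u,v,z in [('north0',275,21,.088),('north1',330,22,.088),('stripe',269,160,.121),('stripe',269,182,.121),('crank',266,284,.092),('handletop',224,263,.139),('red',269,137,.06),('green',238,157,.06),('c1',205,303,.06),('c2',325,303,.06),('e1',190,10,.06),('e2',353,10,.06)]:
    print(nm,onz(i,u,v,z).round(4))
c=im[140:300,195:330];cv2.imwrite('pics/w1c.png',cv2.resize(c,None,fx=3.7,fy=3.7,interpolation=cv2.INTER_CUBIC))
E
```

```text
[239 165   8  31 218] [242.65137615 179.96330275] [0.5558 0.0391 0.126 ] [0.5539 0.0348 0.109 ]
[291 166  11  31 249] [295.95582329 180.89959839] [0.6049 0.0275 0.126 ] [0.6059 0.0225 0.109 ]
north0 [0.6151 0.1701 0.088 ]
north1 [0.6643 0.1586 0.088 ]
stripe [0.584  0.0515 0.121 ]
stripe [0.5796 0.0304 0.121 ]
crank [ 0.5498 -0.0995  0.092 ]
handletop [ 0.5199 -0.0364  0.139 ]
red [0.5883 0.0643 0.06  ]
green [0.5494 0.0497 0.06  ]
c1 [ 0.4605 -0.1321  0.06  ]
c2 [ 0.6167 -0.1659  0.06  ]
e1 [0.5373 0.2025 0.06  ]
e2 [0.6945 0.1683 0.06  ]
```

View pics/w1c.png

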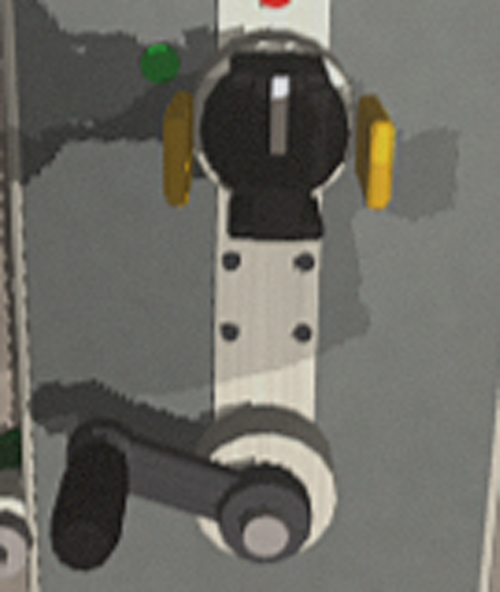

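>>> step_arm(
  targets="1 0.017 -0.008 -0.08 0 0 0; 1 0.017 -0.008 -0.16 0 0 0; 1 0.017 -0.008 -0.24 0 0 0; 1 0.017 -0.008 -0.28 0 0 0; 1 0.017 -0.008 -0.31 0 0 0; 1 0.017 -0.008 -0.34 0 0 0; 1 0.017 -0.008 -0.358 0 0 0; 0.8 0.017 -0.008 -0.358 0 0 0; 0.6 0.017 -0.008 -0.358 0 0 0; 0.5 0.017 -0.008 -0.358 0 0 0",
)

```text
clock: 2.53
eef_pos: [0.58, 0.0258, 0.0935]
tool_rot: [0.78, 0.626, 0.001, 0.001]
ft_force: [0.6, -0.0, 0.4]
grip_width: 0.0638
grasp_force: 0.0
```

>>> step_arm(
  targets="0.5 0.002 0.008 -0.003 0 0 0; 0.5 0.002 0.008 -0.003 0 0 0; 0.3 0.002 0.008 -0.003 0 0 0; 0.15 0.002 0.008 -0.003 0 0 0; 0.06 0.002 0.008 -0.003 0 0 0; 0.06 0.002 0.008 -0.003 0 0 0; 0.06 0.002 0.008 -0.003 0 0 0; 0.06 0.002 0.008 -0.003 0 0 0",
)

```text
clock: 3.2
eef_pos: [0.5823, 0.0305, 0.0936]
tool_rot: [0.779, 0.626, 0.002, 0.002]
ft_force: [-0.6, -0.7, 9.0]
grip_width: 0.0457
grasp_force: 15.0
```

>>> step_arm(
  targets="0.06 0 0 0 0 0 0.1; 0.06 0 0 0 0 0 0.2; 0.06 0 0 0 0 0 0.3; 0.06 0 0 0 0 0 0.4; 0.06 0 0 0 0 0 0.5; 0.06 0 0 0 0 0 0.6; 0.06 0 0 0 0 0 0.7; 0.06 0 0 0 0 0 0.8; 0.06 0 0 0 0 0 0.9; 0.06 0 0 0 0 0 1",
)

```text
clock: 4.03
eef_pos: [0.5826, 0.0306, 0.0937]
tool_rot: [0.479, 0.878, 0.002, 0.002]
ft_force: [0.1, 0.3, 8.4]
grip_width: 0.0454
grasp_force: 15.0
```

>>> step_arm(
  targets="0.06 0 0 0 0 0 0.1; 0.06 0 0 0 0 0 0.2; 0.06 0 0 0 0 0 0.3; 0.06 0 0 0 0 0 0.4; 0.06 0 0 0 0 0 0.48; 0.06 0 0 0 0 0 0.54; 0.06 0 0 0 0 0 0.54; 0.06 0 0 0 0 0 0.54",
)

```text
clock: 4.7
eef_pos: [0.5827, 0.0306, 0.0936]
tool_rot: [0.286, 0.958, 0.001, 0.003]
ft_force: [1.1, 0.8, 8.2]
grip_width: 0.0456
grasp_force: 15.1
```

```bash
python3 - <<'E'
from h import *
o=bot.get_obs();print({k:np.round(o[k],3) for k in('tool_rot','ft_force','ft_torque','joint_pos','grip_width','grasp_force')});q=o['tool_rot'];print(2*np.arctan2(q[1],q[0])-np.pi/2)
E
```

```text
{'tool_rot': array([0.286, 0.958, 0.001, 0.003]), 'ft_force': array([1.115, 0.763, 8.228]), 'ft_torque': array([ 0.159,  0.059, -0.49 ]), 'joint_pos': array([ 5.200e-02,  4.900e-01, -1.000e-03,  1.074e+00,  0.000e+00,
        6.310e-01]), 'grip_width': np.float64(0.046), 'grasp_force': np.float64(15.083)}
0.9917190878126232
```

>>> step_arm(
  targets="0.3 0 0 0 0 0 0; 0.6 0 0 0 0 0 0; 1 0 0 0 0 0 0; 1 0 0 0 0 0 0; 1 0 0 0 0 0 0; 1 0 0 0.06 0 0 0; 1 0 0 0.14 0 0 0; 1 0 0 0.22 0 0 0; 1 -0.03 -0.03 0.3 0 0 0; 1 -0.03 -0.03 0.3 0 0 0",
)

```text
clock: 5.53
eef_pos: [0.5674, 0.0142, 0.249]
tool_rot: [0.285, 0.958, 0.001, 0.006]
ft_force: [0.4, -0.1, 1.2]
grip_width: 0.0854
grasp_force: 0.0
```

```bash
python3 - <<'E'
from h import *
o=bot.get_obs();print(o['clock'],o['eef_pos'].round(4))
i=bot.camera_info('wrist');im=bot.camera('wrist')
for n,X in dict(red=[.589,.065,.06],lock=[.581,.0297,.121],hand=[.507,-.0635,.139],ax=[.5538,-.0923,.092]).items(): print(n,proj(i,X).round(0))
cv2.imwrite('pics/w2.png',im[:,:,::-1])
t=bot.camera_info('top');im=bot.camera('top');cv2.imwrite('pics/t2.png',im[:,:,::-1])
E
```

```text
5.5333 [0.5674 0.0142 0.249 ]
red [309. 162.]
lock [281. 191.]
hand [141. 185.]
ax [165. 223.]
```

View pics/w2.png

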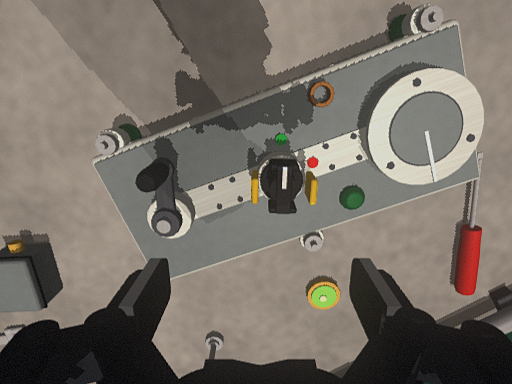

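```bash
python3 - <<'E'
from h import *
i=bot.camera_info('wrist');j=dict(i);j['pose']=np.load('w1.npy')
print(i['pose'][:3,3])
print('handle top',two(i,(150,177),j,(216.6,286)),onz(i,150,177,.139),onz(j,216.6,286,.139))
print('bolt',two(i,(164,226),j,(266.5,285)))
E
```

```text
[0.49742952 0.05984053 0.38613776]
handle top (array([ 0.50602579, -0.05406661,  0.13880354]), np.float64(0.008930936347803902)) [ 0.50393643 -0.04963575  0.139     ] [ 0.50763275 -0.05859018  0.139     ]
bolt (array([ 0.55218695, -0.08894336,  0.10263008]), np.float64(0.005687167698163602))
```

```bash
python3 - <<'E'
import cv2
a=cv2.imread('pics/w2.png')[130:260,100:240];b=cv2.imread('pics/w1.png')[230:320,195:300]
a=cv2.resize(a,None,fx=3,fy=3,interpolation=2);b=cv2.resize(b,None,fx=3.5,fy=3.5,interpolation=2)
import numpy as np
o=np.zeros((400,800,3),np.uint8);o[:a.shape[0],:a.shape[1]]=a;o[:b.shape[0],430:430+b.shape[1]]=b;cv2.imwrite('pics/hc.png',o)
E
```

```text
(no output)
```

View pics/hc.png

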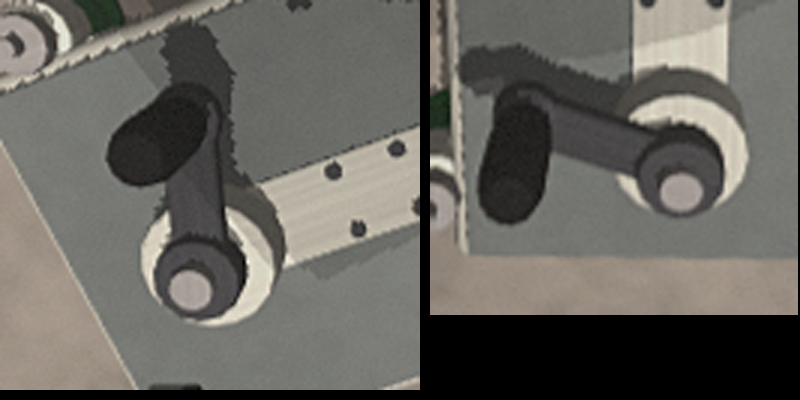

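>>> step_arm(
  targets="0.2 -0.12 -0.15 0 0 0 -1; 0.2 -0.12 -0.15 0 0 0 -1; 0.2 -0.12 -0.15 0 0 0 -1; 0.2 -0.12 -0.15 0 0 0 -1; 0.2 -0.12 -0.15 0 0 0 -1; 0.2 -0.12 -0.15 0 0 0 -1; 0.2 -0.12 -0.15 0 0 0 -1; 0.2 -0.12 -0.15 0 0 0 -1; 0.2 -0.12 -0.15 0 0 0 -1; 0.2 -0.12 -0.15 0 0 0 -1",
)

```text
clock: 6.47
eef_pos: [0.5049, -0.0595, 0.2395]
tool_rot: [0.63, 0.777, -0.001, -0.001]
ft_force: [0.7, -0.9, 0.3]
grip_width: 0.0512
grasp_force: 0.0
```

```bash
python3 - <<'E'
from h import *
o=bot.get_obs();print(o['clock'],o['eef_pos'].round(4),o['tool_rot'].round(3))
i=bot.camera_info('wrist');im=bot.camera('wrist')[:,:,::-1];cv2.imwrite('pics/w3.png',im);np.save('w3.npy',i['pose'])
for n,X in dict(hand=[.507,-.061,.139],ax=[.5538,-.0923,.102],red=[.589,.065,.06],corner=[.4605,-.133,.06]).items(): print(n,proj(i,X).round(0))
u,v=proj(i,[.515,-.065,.12]).astype(int);print(u,v)
u0,v0=u-80,v-80
cv2.imwrite('pics/w3c.png',cv2.resize(im[v0:v0+150,u0:u0+180],None,fx=4,fy=4,interpolation=2));print(u0,v0)
E
```

```text
6.4667 [ 0.5049 -0.0595  0.2395] [ 0.63   0.777 -0.001 -0.001]
hand [262. 201.]
ax [302. 228.]
red [374.  68.]
corner [208. 230.]
270 200
190 120
```

View pics/w3c.png

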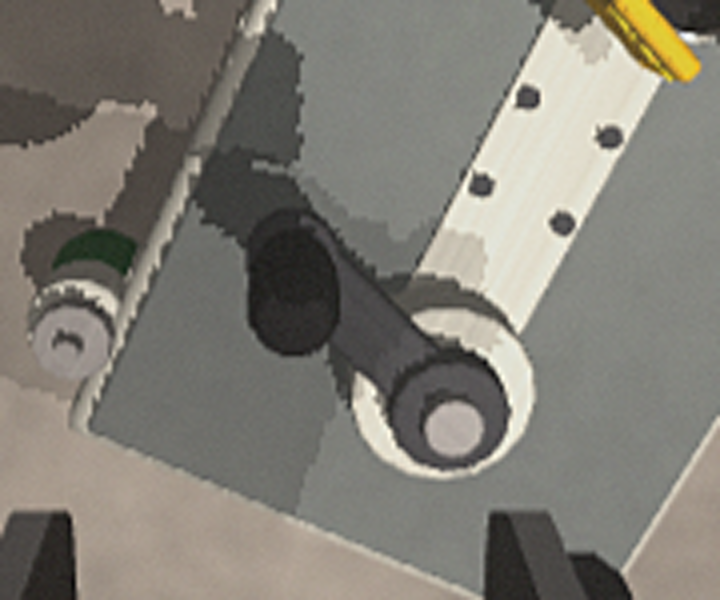

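>>> step_arm(
  targets="0.2 0.007 0 -0.06 0 0 0; 0.2 0.007 0 -0.12 0 0 0; 0.2 0.007 0 -0.17 0 0 0; 0.2 0.007 0 -0.21 0 0 0; 0.2 0.007 0 -0.245 0 0 0; 0.2 0.007 0 -0.27 0 0 0; 0.2 0.007 0 -0.275 0 0 0; 0.2 0.007 0 -0.275 0 0 0; 0.2 0.007 0 -0.275 0 0 0",
)

```text
clock: 7.27
eef_pos: [0.5094, -0.0597, 0.1038]
tool_rot: [0.63, 0.777, 0.0, 0.0]
ft_force: [0.0, -1.1, -0.5]
grip_width: 0.0512
grasp_force: 0.0
```

>>> step_arm(
  targets="0 0 0 -0.004 0 0 0; -0.2 0 0 -0.004 0 0 0; -0.4 0 0 -0.004 0 0 0; -0.6 0 0 -0.004 0 0 0; -0.6 0 0 -0.004 0 0 0; -0.6 0 0 -0.004 0 0 0; -0.6 0 0 -0.004 0 0 0",
)

```text
clock: 7.85
eef_pos: [0.5087, -0.0598, 0.1021]
tool_rot: [0.63, 0.776, -0.0, 0.0]
ft_force: [-3.2, 0.7, 6.3]
grip_width: 0.0185
grasp_force: 58.5
```

```bash
cat > wp.py <<'E'
import numpy as np,sys
# waypoints (scaled) around axis from angle a0 by clockwise turns
ax=np.array([.5541,-.0917])
def wp(p0,ths,r=.055):
    a0=np.arctan2(*(np.array(p0)-ax)[::-1])
    base=ax+r*np.array([np.cos(a0),np.sin(a0)])
    for t in ths: print(round(t,3),((ax+r*np.array([np.cos(a0-t),np.sin(a0-t)])-base)/.5).round(4))
    print('a0',a0,'r',np.hypot(*(np.array(p0)-ax)))
E
python3 - <<'E'
from h import *
from wp import wp
o=bot.get_obs();print(o['eef_pos'],o['ft_force'],o['ft_torque'],o['grip_width'],o['grasp_force'])
wp(o['eef_pos'][:2],np.arange(.1,1.75,.15))
E
```

```text
[ 0.50872465 -0.05976999  0.10208095] [-3.23552178  0.66589262  6.34376287] [ 0.00995337  0.61140396 -0.01111693] 0.01851304381242889 58.450201749801636
0.1 [0.0068 0.0087]
0.25 [0.0185 0.0203]
0.4 [0.0318 0.03  ]
0.55 [0.0464 0.0377]
0.7 [0.0619 0.0431]
0.85 [0.0781 0.0461]
1.0 [0.0946 0.0466]
1.15 [0.111  0.0447]
1.3 [0.1269 0.0403]
1.45 [0.142  0.0336]
1.6 [0.1559 0.0248]
a0 2.528397075871249 r 0.05548376296689494
```

>>> step_arm(
  targets="-0.6 0.0068 0.0087 0 0 0 0; -0.6 0.0185 0.0203 0 0 0 0; -0.6 0.0318 0.03 0 0 0 0; -0.6 0.0464 0.0377 0 0 0 0; -0.6 0.0619 0.0431 0 0 0 0; -0.6 0.0781 0.0461 0 0 0 0; -0.6 0.0946 0.0466 0 0 0 0; -0.6 0.111 0.0447 0 0 0 0; -0.6 0.1269 0.0403 0 0 0 0; -0.6 0.142 0.0336 0 0 0 0",
)

```text
clock: 8.68
eef_pos: [0.5799, -0.0423, 0.1021]
tool_rot: [0.63, 0.777, 0.0, -0.0]
ft_force: [-4.6, 0.5, 5.7]
grip_width: 0.0185
grasp_force: 58.7
```

```bash
cat >> wp.py <<'E'
def state():
    from workcell import bot
    o=bot.get_obs();d=o['eef_pos'][:2]-ax;a=np.arctan2(d[1],d[0]);F=o['ft_force'][:2]
    t=np.array([np.sin(a),-np.cos(a)])
    print('turn',2.528-a,'r',np.hypot(*d),'Ftan',F@t,'Frad',F@d/np.hypot(*d),o['eef_pos'].round(4),o['clock'])
    return o['eef_pos'][:2]
E
python3 -c "
from wp import *
p=state();wp(p,np.arange(.05,.65,.05))"
```

```text
turn 1.4381036371514118 r 0.055679518573775226 Ftan -4.310479905280595 Frad -1.6703341408973649 [ 0.5799 -0.0423  0.1021] 8.6833
0.05 [ 0.0048 -0.0027]
0.1 [ 0.0095 -0.0056]
0.15 [ 0.014  -0.0087]
0.2 [ 0.0184 -0.0121]
0.25 [ 0.0225 -0.0156]
0.3 [ 0.0265 -0.0194]
0.35 [ 0.0304 -0.0234]
0.4 [ 0.034  -0.0275]
0.45 [ 0.0374 -0.0318]
0.5 [ 0.0405 -0.0363]
0.55 [ 0.0435 -0.041 ]
0.6 [ 0.0462 -0.0458]
a0 1.0898963628485883 r 0.055679518573775226
```

>>> step_arm(
  targets="-0.6 0.0095 -0.0056 0 0 0 0; -0.6 0.0184 -0.0121 0 0 0 0; -0.6 0.0184 -0.0121 0 0 0 0; -0.6 0.0184 -0.0121 0 0 0 0",
)

```text
clock: 9.02
eef_pos: [0.59, -0.0494, 0.1021]
tool_rot: [0.63, 0.776, 0.0, 0.001]
ft_force: [0.1, -0.5, 4.6]
grip_width: 0.0186
grasp_force: 58.6
```

```bash
python3 -c "
from wp import *
p=state()
a=2.528-1.65
f=lambda t:.055*np.array([np.cos(a-t),np.sin(a-t)])/.5
for k in range(18): print(round(1.65+.06*(k+1),2),(f(.06*(k+1))-f(.06*k)).round(4))"
```

```text
turn 1.6610869603527636 r 0.05553688980811592 Ftan 0.3600719332252865 Frad -0.33075903232102793 [ 0.59   -0.0494  0.1021] 9.0167
1.71 [ 0.0049 -0.0044]
1.77 [ 0.0047 -0.0047]
1.83 [ 0.0044 -0.0049]
1.89 [ 0.0041 -0.0052]
1.95 [ 0.0038 -0.0054]
2.01 [ 0.0034 -0.0056]
2.07 [ 0.0031 -0.0058]
2.13 [ 0.0027 -0.006 ]
2.19 [ 0.0024 -0.0062]
2.25 [ 0.002  -0.0063]
2.31 [ 0.0016 -0.0064]
2.37 [ 0.0012 -0.0065]
2.43 [ 0.0008 -0.0065]
2.49 [ 0.0004 -0.0066]
2.55 [ 0.0001 -0.0066]
2.61 [-0.0003 -0.0066]
2.67 [-0.0007 -0.0066]
2.73 [-0.0011 -0.0065]
```

>>> step_arm(
  targets="-0.6 0.0025 -0.0022 0 0 0 0; -0.6 0.0049 -0.0044 0 0 0 0",
)

```text
clock: 9.18
eef_pos: [0.5907, -0.05, 0.1021]
tool_rot: [0.63, 0.777, 0.001, -0.001]
ft_force: [-6.3, 4.9, 9.0]
grip_width: 0.0186
grasp_force: 58.8
```

>>> step_arm(
  targets="-0.6 0.0024 -0.0024 0 0 0 0; -0.6 0.0047 -0.0047 0 0 0 0",
)

```text
clock: 9.35
eef_pos: [0.5915, -0.0507, 0.102]
tool_rot: [0.629, 0.777, 0.001, -0.003]
ft_force: [-10.8, 8.2, 12.8]
grip_width: 0.0185
grasp_force: 59.2
```

>>> step_arm(
  targets="-0.6 0.0022 -0.0024 0 0 0 0; -0.6 0.0044 -0.0049 0 0 0 0",
)

```text
clock: 9.52
eef_pos: [0.5944, -0.0535, 0.1021]
tool_rot: [0.629, 0.777, 0.001, -0.002]
ft_force: [-4.8, 4.2, 7.4]
grip_width: 0.0185
grasp_force: 59.2
```

>>> step_arm(
  targets="-0.6 0.0021 -0.0026 0 0 0 0; -0.6 0.0041 -0.0052 0 0 0 0",
)

```text
clock: 9.68
eef_pos: [0.598, -0.0579, 0.1021]
tool_rot: [0.63, 0.777, 0.0, -0.0]
ft_force: [-2.7, 1.8, 7.0]
grip_width: 0.0185
grasp_force: 58.9
```

>>> step_arm(
  targets="-0.6 0.0019 -0.0027 0 0 0 0; -0.6 0.0038 -0.0054 0 0 0 0",
)

```text
clock: 9.85
eef_pos: [0.5999, -0.0605, 0.1021]
tool_rot: [0.63, 0.777, 0.001, -0.0]
ft_force: [-3.4, 1.8, 6.6]
grip_width: 0.0185
grasp_force: 58.9
```

>>> step_arm(
  targets="-0.6 0.0017 -0.0028 0 0 0 0; -0.6 0.0034 -0.0056 0 0 0 0",
)

```text
clock: 10.02
eef_pos: [0.6012, -0.0626, 0.1021]
tool_rot: [0.63, 0.777, 0.001, -0.001]
ft_force: [-5.5, 4.1, 8.1]
grip_width: 0.0186
grasp_force: 59.0
```

```bash
python3 -c "
from wp import *
p=state()"
```

```text
turn 1.9737523009367484 r 0.05533466110821288 Ftan -6.405145793945655 Frad -2.562305739841797 [ 0.6012 -0.0626  0.1021] 10.0167
```

>>> step_arm(
  targets="-0.6 -0.0024 0.0038 0 0 0 0; -0.6 -0.0046 0.0074 0 0 0 0; -0.6 -0.0046 0.0074 0 0 0 0; -0.6 -0.0046 0.0074 0 0 0 0",
)

```text
clock: 10.35
eef_pos: [0.5998, -0.0604, 0.1021]
tool_rot: [0.63, 0.776, 0.0, 0.001]
ft_force: [-1.4, -0.9, 6.4]
grip_width: 0.0185
grasp_force: 58.8
```

```bash
python3 -c "
from wp import *
p=state()"
```

```text
turn 1.926316263193816 r 0.0553782927686586 Ftan -0.025275222763819105 Frad -1.643452165582569 [ 0.5998 -0.0604  0.1021] 10.35
```

>>> step_arm(
  targets="-0.4 0 0 0 0 0 0; -0.2 0 0 0 0 0 0; 0.1 0 0 0 0 0 0; 0.3 0 0 0 0 0 0; 0.3 0 0 0 0 0 0; 0.3 0 0 0.06 0 0 0; 0.3 0 0 0.14 0 0 0; 0.3 0 0 0.22 0 0 0; 0.3 0 0 0.22 0 0 0; 0.3 0 0 0.22 0 0 0",
)

```text
clock: 11.18
eef_pos: [0.6016, -0.0606, 0.2148]
tool_rot: [0.63, 0.776, 0.002, 0.003]
ft_force: [-0.3, 0.2, -1.0]
grip_width: 0.0553
grasp_force: 0.0
```

```bash
python3 - <<'E'
from h import *
from wp import state
state()
i=bot.camera_info('wrist');im=bot.camera('wrist')[:,:,::-1]
H=[.5541+.055*np.cos(2.528-1.925),-.0917+.055*np.sin(2.528-1.925),.139]
u,v=proj(i,H).astype(int);print(u,v)
cv2.imwrite('pics/w4.png',im)
E
```

```text
turn 1.9481314893898214 r 0.05682752725234617 Ftan -0.28277552461427835 Frad -0.13596944302700678 [ 0.6016 -0.0606  0.2148] 11.1833
256 208
```

View pics/w4.png

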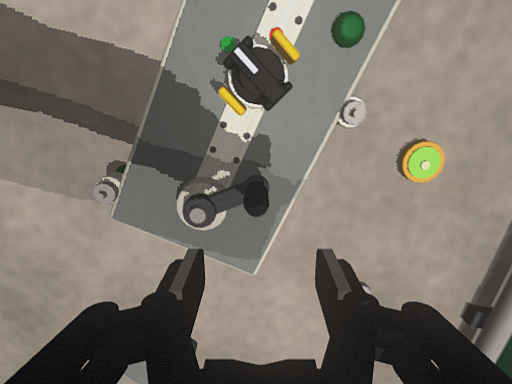

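>>> step_arm(
  targets="0.7 -0.039 0.181 0 0 0 0.99; 0.7 -0.039 0.181 0 0 0 0.99; 0.7 -0.039 0.181 0 0 0 0.99; 0.7 -0.039 0.181 0 0 0 0.99; 0.7 -0.039 0.181 0 0 0 0.99; 0.7 -0.039 0.181 0 0 0 0.99; 0.7 -0.039 0.181 0 0 0 0.99; 0.7 -0.039 0.181 -0.06 0 0 0.99; 0.7 -0.039 0.181 -0.1 0 0 0.99; 0.7 -0.039 0.181 -0.1 0 0 0.99",
)

```text
clock: 12.07
eef_pos: [0.5754, 0.0299, 0.1545]
tool_rot: [0.289, 0.957, -0.002, -0.006]
ft_force: [-1.1, 0.0, -0.9]
grip_width: 0.0724
grasp_force: 0.0
```

```bash
cat >> h.py <<'E'
def st():
    o=bot.get_obs();q=o['tool_rot'];print('clk',o['clock'].round(2),o['eef_pos'].round(4),'yaw',(2*np.arctan2(q[1],q[0])-np.pi/2).round(4),q.round(3),o['ft_force'].round(1),o['ft_torque'].round(2),o['grip_width'].round(4),o['grasp_force'].round(1))
E
python3 -c "
from h import *
st()"
```

```text
Traceback (most recent call last):
  File "h.py", line 16, in st
    o=bot.get_obs();q=o['tool_rot'];print('clk',o['clock'].round(2),o['eef_pos'].round(4),'yaw',(2*np.arctan2(q[1],q[0])-np.pi/2).round(4),q.round(3),o['ft_force'].round(1),o['ft_torque'].round(2),o['grip_width'].round(4),o['grasp_force'].round(1))
                                                ^^^^^^^^^^^^^^^^
AttributeError: 'float' object has no attribute 'round'
```

>>> step_arm(
  targets="0.7 0.006 0 -0.02 0 0 0; 0.7 0.006 0 -0.05 0 0 0; 0.7 0.006 0 -0.08 0 0 0; 0.7 0.006 0 -0.1 0 0 0; 0.7 0.006 0 -0.12 0 0 0; 0.7 0.006 0 -0.12 0 0 0; 0.7 0.006 0 -0.12 0 0 0",
)

```text
clock: 12.65
eef_pos: [0.5828, 0.0301, 0.101]
tool_rot: [0.289, 0.957, -0.0, -0.0]
ft_force: [0.3, 0.1, -0.5]
grip_width: 0.0724
grasp_force: 0.0
```

```bash
sed -i "s/o\['clock'\].round(2)/round(float(o['clock']),2)/; s/o\['grip_width'\].round(4),o\['grasp_force'\].round(1)/round(float(o['grip_width']),4),round(float(o['grasp_force']),1)/" h.py
python3 -c "
from h import *
st()"
```

```text
clk 12.65 [0.5828 0.0301 0.101 ] yaw 0.9847 [ 0.289  0.957 -0.    -0.   ] [ 0.3  0.1 -0.5] [ 0.05  0.01 -0.03] 0.0724 0.0
```

Down 9 mm more, squeeze, then turn back 1.2 rad.

>>> step_arm(
  targets="0.7 -0.001 0 -0.017 0 0 0; 0.5 -0.001 0 -0.017 0 0 0; 0.3 -0.001 0 -0.017 0 0 0; 0.15 -0.001 0 -0.017 0 0 0; 0.06 -0.001 0 -0.017 0 0 0; 0.06 -0.001 0 -0.017 0 0 0; 0.06 -0.001 0 -0.017 0 0 0; 0.06 -0.001 0 -0.017 0 0 0",
)

```text
clock: 13.32
eef_pos: [0.5829, 0.0308, 0.0949]
tool_rot: [0.289, 0.957, 0.001, 0.001]
ft_force: [-3.0, 1.3, 7.6]
grip_width: 0.0455
grasp_force: 15.0
```

>>> step_arm(
  targets="0.06 0 0 0 0 0 -0.1; 0.06 0 0 0 0 0 -0.2; 0.06 0 0 0 0 0 -0.3; 0.06 0 0 0 0 0 -0.4; 0.06 0 0 0 0 0 -0.5; 0.06 0 0 0 0 0 -0.6",
)

```text
clock: 13.82
eef_pos: [0.5831, 0.0306, 0.0949]
tool_rot: [0.506, 0.863, 0.001, 0.001]
ft_force: [-1.8, 0.4, 6.7]
grip_width: 0.0456
grasp_force: 15.0
```

```bash
python3 -c "
from h import *
st()"
```

```text
clk 13.82 [0.5831 0.0306 0.0949] yaw 0.5105 [0.506 0.863 0.001 0.001] [-1.8  0.4  6.7] [0.14 0.55 0.09] 0.0456 15.0
```

>>> step_arm(
  targets="0.06 0 0 0 0 0 -0.1; 0.06 0 0 0 0 0 -0.2; 0.06 0 0 0 0 0 -0.3; 0.06 0 0 0 0 0 -0.4; 0.06 0 0 0 0 0 -0.5; 0.06 0 0 0 0 0 -0.6; 0.06 0 0 0 0 0 -0.7; 0.06 0 0 0 0 0 -0.8; 0.06 0 0 0 0 0 -0.9; 0.06 0 0 0 0 0 -0.95",
)

```text
clock: 14.65
eef_pos: [0.5829, 0.0301, 0.0949]
tool_rot: [0.785, 0.619, 0.001, 0.001]
ft_force: [-2.1, -0.5, 8.1]
grip_width: 0.0457
grasp_force: 14.9
```

>>> step_arm(
  targets="0.06 0 0 0 0 0 0; 0.06 0 0 0 0 0 0",
)

```text
clock: 14.82
eef_pos: [0.5829, 0.0302, 0.0949]
tool_rot: [0.784, 0.621, 0.001, 0.001]
ft_force: [-3.3, 0.4, 6.9]
grip_width: 0.0453
grasp_force: 15.0
```

```bash
python3 -c "
from h import *
st()"
```

```text
clk 14.82 [0.5829 0.0302 0.0949] yaw -0.2315 [0.784 0.621 0.001 0.001] [-3.3  0.4  6.9] [-0.07  0.64  0.28] 0.0453 15.0
```

>>> step_arm(
  targets="0.3 0 0 0 0 0 0; 0.6 0 0 0 0 0 0; 0.8 0 0 0 0 0 0; 0.8 0 0 0 0 0 0; 0.8 0 0 0.06 0 0 0; 0.8 0 0 0.14 0 0 0; 0.8 0 0 0.22 0 0 0; 0.8 0 0 0.3 0 0 0; 0.8 0 0 0.35 0 0 0; 0.8 0 0 0.35 0 0 0",
)

```text
clock: 15.65
eef_pos: [0.5858, 0.0302, 0.2756]
tool_rot: [0.784, 0.62, 0.006, 0.004]
ft_force: [0.6, -1.0, 1.2]
grip_width: 0.0767
grasp_force: 0.0
```

>>> step_arm(
  targets="0.8 0 0 0 0 0 0; 0.8 0 0 0 0 0 0",
)

```text
clock: 15.82
eef_pos: [0.5823, 0.0301, 0.2672]
tool_rot: [0.784, 0.62, -0.0, -0.0]
ft_force: [0.3, 0.3, -0.8]
grip_width: 0.0768
grasp_force: 0.0
```

```bash
python3 - <<'E'
from h import *
st()
i=bot.camera_info('wrist');im=bot.camera('wrist');cv2.imwrite('pics/w5.png',im[:,:,::-1]);np.save('w5.npy',i['pose'])
hsv=cv2.cvtColor(im,cv2.COLOR_RGB2HSV)
m=cv2.inRange(hsv,(18,120,60),(35,255,255))
n,l,s,ce=cv2.connectedComponentsWithStats(m)
for k in range(1,n):
    if s[k,4]>30: print(s[k],ce[k].round(1),onz(i,*ce[k],.12).round(4))
# white-ish north line & platform
hx=[.5541+.055*np.cos(.603),-.0917+.055*np.sin(.603),.139]
print(proj(i,[.6127,.1712,.107]),proj(i,hx))
g=cv2.cvtColor(im,cv2.COLOR_RGB2GRAY)
w=cv2.inRange(hsv,(0,0,205),(179,60,255))
n,l,s,ce=cv2.connectedComponentsWithStats(w)
for k in range(1,n):
    if s[k,4]>40: print('w',s[k],ce[k].round(1))
# sensor in top view fine
E
```

```text
clk 15.82 [0.5823 0.0301 0.2672] yaw -0.2327 [ 0.784  0.62  -0.    -0.   ] [ 0.3  0.3 -0.8] [ 0.02 -0.    0.04] 0.0768 0.0
[399 140  39  37 455] [417.3 156.5] [0.7305 0.0214 0.12  ]
[228 164  10  31 238] [232.3 179.1] [0.5573 0.04   0.12  ]
[282 164   9  31 240] [286.  179.1] [0.6072 0.0282 0.12  ]
[256.80909217  15.63480884] [298.29789003 270.81455686]
w [ 195    0  127   81 3769] [254.1  46.4]
w [260   0  63  15 468] [299.6   8.3]
w [ 244   85   31   66 1581] [259.2 115.5]
w [247 242  20   7  64] [256.6 245.8]
w [242 258  23  30 141] [249.8 267.4]
w [272 272   7  15  48] [275.3 278.6]
```

>>> step_arm(
  targets="0.2 -0.248 0.636 0 0 0 -0.28; 0.2 -0.248 0.636 0 0 0 -0.28; 0.2 -0.248 0.636 0 0 0 -0.28; 0.2 -0.248 0.636 0 0 0 -0.28; 0.2 -0.248 0.636 0 0 0 -0.28; 0.2 -0.248 0.636 0 0 0 -0.28; 0.2 -0.248 0.636 0 0 0 -0.28; 0.2 -0.248 0.636 0 0 0 -0.28; 0.2 -0.248 0.636 0 0 0 -0.28; 0.2 -0.248 0.636 0 0 0 -0.28",
)

```text
clock: 16.7
eef_pos: [0.4562, 0.3507, 0.2654]
tool_rot: [0.846, 0.533, -0.002, -0.0]
ft_force: [1.1, -0.5, 0.8]
grip_width: 0.0511
grasp_force: 0.0
```

>>> step_arm(
  targets="0.2 0 0 0 0 0 0; 0.2 0 0 0 0 0 0; 0.2 0 0 0 0 0 0",
)

```text
clock: 16.95
eef_pos: [0.459, 0.3466, 0.2673]
tool_rot: [0.848, 0.53, -0.001, 0.0]
ft_force: [0.3, 0.9, 0.8]
grip_width: 0.0511
grasp_force: 0.0
```

```bash
python3 - <<'E'
from h import *
st()
i=bot.camera_info('wrist');im=bot.camera('wrist')[:,:,::-1];cv2.imwrite('pics/w6.png',im);np.save('w6.npy',i['pose'])
print(proj(i,[.458,.348,.106]),proj(i,[.458,.348,0]))
# composite: sensor crop (left) and platform crop from w5 (right)
a=im[100:300,165:365]; b=cv2.imread('pics/w5.png')[0:110,170:340]
o=np.zeros((600,800,3),np.uint8)
a=cv2.resize(a,None,fx=2.3,fy=2.3,interpolation=2);b=cv2.resize(b,None,fx=2,fy=2,interpolation=2)
o[:460,:460]=a;o[:b.shape[0],460:460+b.shape[1]]=b
t=bot.camera('top')[:,:,::-1];tc=cv2.resize(t[140:225,155:300],None,fx=2.3,fy=2.3,interpolation=2)
o[240:240+tc.shape[0],464:464+tc.shape[1]]=tc;cv2.imwrite('pics/comp.png',o);cv2.imwrite('pics/t6.png',t)
E
```

```text
clk 16.95 [0.459  0.3466 0.2673] yaw -0.4547 [ 0.848  0.53  -0.001  0.   ] [0.3 0.9 0.8] [-0.01 -0.03  0.  ] 0.0511 0.0
[258.70212673 178.23833954] [258.98324401 157.52368666]
```

View pics/comp.png

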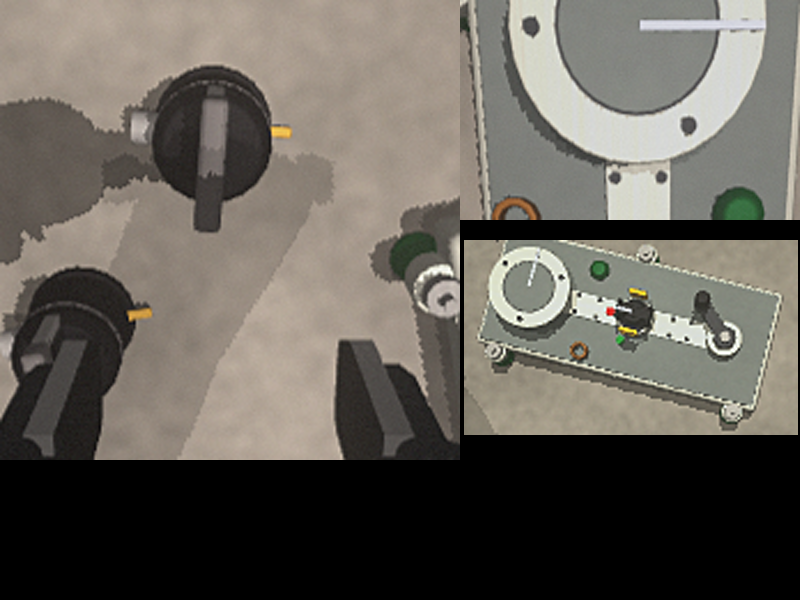

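```bash
python3 - <<'E'
from h import *
i=bot.camera_info('wrist');i['pose']=np.load('w6.npy');j=dict(i);j['pose']=np.load('w5.npy')
im=cv2.imread('pics/w6.png');hsv=cv2.cvtColor(im,cv2.COLOR_BGR2HSV)
c=lambda x,y:(165+(x+.5)/2.3-.5,100+(y+.5)/2.3-.5)
A=onz(i,*c(214,88),.1065);B=onz(i,*c(207,231),.1065);print('bar',A,B,(A+B)/2,np.linalg.norm(A-B),'sens yaw',np.arctan2(*(A-B)[[1,0]])-np.pi/2)
# gray edges of bar per row: columns where value profile
g=im[:,:,1].astype(int)
for v in range(140,202,6): print(v,g[v,240:276].tolist())
m=cv2.inRange(hsv,(15,120,80),(32,255,255));n,l,s,ce=cv2.connectedComponentsWithStats(m)
for k in range(1,n):
    if s[k,4]>15: print(s[k],ce[k].round(1),onz(i,*ce[k],.01).round(4))
print('tip',onz(i,*c(291,131),.01))
# platform
d=lambda x,y:(170+(x-460+.5)/2-.5,(y+.5)/2-.5)
a=onz(j,*d(640,26),.107);b=onz(j,*d(766,25),.107);print('north',a,b,np.arctan2(*(b-a)[[1,0]]))
im5=cv2.cvtColor(cv2.imread('pics/w5.png'),cv2.COLOR_BGR2HSV)
w=cv2.inRange(im5,(0,0,205),(179,60,255));w[82:]=0;w[:,:190]=0;w[:,330:]=0
ys,xs=np.nonzero(w);pts=[]
P=np.array([onz(j,x,y,.107)[:2] for x,y in zip(xs,ys)])
ctr=np.array([.6127,.1712])
# outer edge: lowest white per column (front half of the ring)
E=[]
for x in range(196,322,3):
    if 244<=x<=276: continue
    col=ys[xs==x]
    if len(col): E.append(onz(j,x,col.max()+.5,.107)[:2])
E=np.array(E)
from scipy.optimize import least_squares
f=lambda p:np.hypot(*(E-p[:2]).T)-p[2]
r=least_squares(f,[*ctr,.055],loss='soft_l1',f_scale=.001);print('circle',r.x,np.abs(r.fun).mean())
f2=lambda p:np.hypot(*(E-p[:2]).T)-.055
r=least_squares(f2,ctr,loss='soft_l1',f_scale=.001);print('circle r55',r.x,np.abs(r.fun).mean())
E
```

```text
bar [0.47475614 0.38424221 0.1065    ] [0.44424879 0.32916926 0.1065    ] [0.45950246 0.35670573 0.1065    ] 0.06295814956249815 sens yaw -0.5058665591382225
140 [55, 72, 52, 39, 46, 41, 39, 39, 44, 46, 40, 43, 46, 36, 40, 78, 81, 76, 83, 83, 86, 81, 68, 44, 47, 49, 50, 48, 44, 37, 46, 67, 80, 74, 45, 50]
146 [45, 46, 40, 48, 47, 44, 47, 49, 44, 46, 47, 42, 54, 97, 111, 123, 124, 125, 128, 130, 127, 134, 124, 120, 73, 57, 56, 57, 53, 48, 46, 49, 48, 45, 44, 43]
152 [54, 53, 52, 54, 40, 39, 45, 45, 47, 42, 45, 36, 73, 99, 114, 124, 124, 128, 129, 129, 129, 132, 119, 111, 62, 50, 51, 54, 55, 57, 59, 57, 60, 56, 55, 43]
158 [44, 46, 46, 36, 37, 37, 40, 40, 41, 36, 38, 36, 93, 101, 122, 123, 126, 125, 129, 131, 132, 126, 115, 75, 53, 51, 52, 55, 56, 56, 51, 57, 55, 53, 54, 53]
164 [46, 42, 45, 46, 40, 38, 38, 40, 38, 36, 35, 52, 83, 90, 99, 125, 113, 113, 127, 134, 119, 106, 111, 55, 44, 46, 46, 46, 47, 47, 47, 45, 47, 48, 48, 48]
170 [36, 37, 38, 41, 36, 36, 35, 38, 31, 34, 34, 71, 82, 96, 106, 101, 108, 106, 108, 108, 108, 104, 52, 40, 41, 43, 48, 47, 47, 43, 52, 48, 46, 47, 44, 46]
17
[... 559 characters left out ...]
 58, 56, 43, 138, 138, 131, 134, 136, 129, 135, 134, 132, 133, 134, 129, 127, 126, 127]
200 [131, 135, 134, 135, 132, 134, 133, 135, 136, 122, 117, 84, 61, 62, 63, 51, 46, 48, 62, 71, 126, 133, 131, 131, 132, 130, 133, 133, 133, 133, 132, 132, 134, 134, 135, 134]
[282 155  10   5  42] [286.9 156.9] [0.4914 0.3348 0.01  ]
[220 234  11   6  45] [225.1 236.1] [0.3675 0.2709 0.01  ]
[476 341  22  29 214] [486.6 353.9] [ 0.6471 -0.0971  0.01  ]
tip [0.4966123  0.33255747 0.01      ]
north [0.61563548 0.17272867 0.107     ] [0.66775073 0.16075138 0.107     ] -0.2259002774842425
circle [0.61460888 0.17340889 0.0541936 ] 0.00020370625995109735
circle r55 [0.61488182 0.1744284 ] 0.0003105068677894705
```

>>> step_arm(
  targets="0.2 -0.002 0.013 -0.06 0 0 -0.07; 0.2 -0.002 0.013 -0.13 0 0 -0.07; 0.2 -0.002 0.013 -0.2 0 0 -0.07; 0.2 -0.002 0.013 -0.26 0 0 -0.07; 0.2 -0.002 0.013 -0.31 0 0 -0.07; 0.2 -0.002 0.013 -0.34 0 0 -0.07; 0.2 -0.002 0.013 -0.365 0 0 -0.07; 0.2 -0.002 0.013 -0.37 0 0 -0.07; 0.2 -0.002 0.013 -0.37 0 0 -0.07; 0.2 -0.002 0.013 -0.37 0 0 -0.07",
)

```text
clock: 17.88
eef_pos: [0.4583, 0.3545, 0.0836]
tool_rot: [0.862, 0.507, 0.001, -0.0]
ft_force: [-0.5, 1.0, -0.4]
grip_width: 0.0513
grasp_force: 0.0
```

```bash
python3 -c "
from h import *
st()"
```

```text
clk 17.88 [0.4583 0.3545 0.0836] yaw -0.5085 [ 0.862  0.507  0.001 -0.   ] [-0.5  1.  -0.4] [-0.01  0.01 -0.02] 0.0513 0.0
```

>>> step_arm(
  targets="0 0 -0.002 -0.006 0 0 0; -0.3 0 -0.002 -0.006 0 0 0; -0.5 0 -0.002 -0.006 0 0 0; -0.6 0 -0.002 -0.006 0 0 0; -0.7 0 -0.002 -0.006 0 0 0; -0.8 0 -0.002 -0.006 0 0 0; -1 0 -0.002 -0.006 0 0 0; -1 0 -0.002 -0.006 0 0 0; -1 0 -0.002 -0.006 0 0 0; -1 0 -0.002 -0.006 0 0 0",
)

```text
clock: 18.72
eef_pos: [0.4583, 0.3538, 0.0805]
tool_rot: [0.862, 0.507, 0.001, 0.0]
ft_force: [2.0, -1.3, 4.6]
grip_width: 0.0115
grasp_force: 59.8
```

```bash
python3 -c "
from h import *
st()"
```

```text
clk 18.72 [0.4583 0.3538 0.0805] yaw -0.5077 [0.862 0.507 0.001 0.   ] [ 2.  -1.3  4.6] [-0.34 -0.56 -0.02] 0.0115 59.8
```

>>> step_arm(
  targets="-1 0 0 0.01 0 0 0; -1 0 0 0.03 0 0 0; -1 0 0 0.055 0 0 0; -1 0 0 0.085 0 0 0; -1 0 0 0.115 0 0 0; -1 0 0 0.145 0 0 0; -1 0 0 0.175 0 0 0; -1 0 0 0.2 0 0 0; -1 0 0 0.215 0 0 0; -1 0 0 0.22 0 0 0",
)

```text
clock: 19.55
eef_pos: [0.4572, 0.3539, 0.1906]
tool_rot: [0.862, 0.507, 0.0, -0.0]
ft_force: [0.7, 0.7, -6.3]
grip_width: 0.0107
grasp_force: 58.6
```

```bash
python3 -c "
from h import *
st()"
```

```text
clk 19.55 [0.4572 0.3539 0.1906] yaw -0.507 [ 0.862  0.507  0.    -0.   ] [ 0.7  0.7 -6.3] [-0.01 -0.06 -0.01] 0.0107 58.6
```

```bash
python3 - <<'E'
from h import *
o=bot.get_obs()['eef_pos'];i=bot.camera_info('wrist');im=bot.camera('wrist');cv2.imwrite('pics/w7.png',im[:,:,::-1])
hsv=cv2.cvtColor(im,cv2.COLOR_RGB2HSV)
m=cv2.inRange(hsv,(15,120,60),(32,255,255));n,l,s,ce=cv2.connectedComponentsWithStats(m)
z=o[2]-.0805+.01
for k in range(1,n):
    if s[k,4]>15: 
        X=onz(i,*ce[k],z);d=X[:2]-o[:2];a=-.507;print(s[k],ce[k].round(1),X.round(4),'tool frame fwd',d@[np.cos(a),np.sin(a)],'left',d@[-np.sin(a),np.cos(a)])
print('expected tip',proj(i,[o[0]+.044*np.cos(-.507),o[1]+.044*np.sin(-.507),z]),proj(i,[o[0]+.034*np.cos(-.507),o[1]+.034*np.sin(-.507),z]))
E
```

```text
[304 208  17   8 112] [312.5 211.8] [0.4901 0.3355 0.1201] tool frame fwd 0.03774909224089179 left -9.103539478091255e-05
expected tip [321.10346176 211.68923434] [307.32218034 211.68450679]
```

>>> step_arm(
  targets="-1 0.004 -0.005 0.03 0 0 0; -1 0.016 -0.018 0.06 0 0 0.02; -1 0.036 -0.041 0.08 0 0 0.04; -1 0.064 -0.074 0.09 0 0 0.08; -1 0.096 -0.111 0.09 0 0 0.12; -1 0.13 -0.15 0.09 0 0 0.16; -1 0.165 -0.19 0.09 0 0 0.2; -1 0.2 -0.23 0.09 0 0 0.24; -1 0.232 -0.267 0.09 0 0 0.28; -1 0.26 -0.3 0.09 0 0 0.31",
)

```text
clock: 20.43
eef_pos: [0.5875, 0.202, 0.2328]
tool_rot: [0.794, 0.608, -0.002, -0.001]
ft_force: [1.3, 0.4, -6.1]
grip_width: 0.0106
grasp_force: 58.9
```

>>> step_arm(
  targets="-1 0.023 -0.026 0 0 0 0.03; -1 0.039 -0.045 0 0 0 0.04; -1 0.05 -0.058 0 0 0 0.05; -1 0.055 -0.063 0 0 0 0.05; -1 0.055 -0.063 0 0 0 0.05; -1 0.055 -0.063 0 0 0 0.05; -1 0.055 -0.063 0 0 0 0.05",
)

```text
clock: 21.02
eef_pos: [0.6143, 0.173, 0.2346]
tool_rot: [0.782, 0.624, -0.0, -0.0]
ft_force: [-0.2, 0.1, -7.1]
grip_width: 0.011
grasp_force: 58.9
```

```bash
python3 - <<'E'
from h import *
st()
o=bot.get_obs();q=o['tool_rot'];a=2*np.arctan2(q[1],q[0])-np.pi/2;o=o['eef_pos'];i=bot.camera_info('wrist');im=bot.camera('wrist');cv2.imwrite('pics/w8.png',im[:,:,::-1])
hsv=cv2.cvtColor(im,cv2.COLOR_RGB2HSV)
m=cv2.inRange(hsv,(15,120,60),(32,255,255));n,l,s,ce=cv2.connectedComponentsWithStats(m)
for k in range(1,n):
    if s[k,4]>15: 
        X=onz(i,*ce[k],o[2]-.0705);d=X[:2]-o[:2];print(s[k],ce[k].round(1),'fwd',d@[np.cos(a),np.sin(a)],'left',d@[-np.sin(a),np.cos(a)])
print('plat centre px',proj(i,[.6147,.1722,.107]),'rim', [proj(i,[.6147+.055*np.cos(t),.1722+.055*np.sin(t),.107]).round(1).tolist() for t in np.array([0,.5,1,1.5])*np.pi-.224])
w=cv2.inRange(hsv,(0,0,190),(179,60,255));n,l,s,ce=cv2.connectedComponentsWithStats(w)
for k in range(1,n):
    if s[k,4]>60: print('w',s[k],ce[k].round(1))
E
```

```text
clk 21.02 [0.6143 0.173  0.2346] yaw -0.2236 [ 0.782  0.624 -0.    -0.   ] [-0.2  0.1 -7.1] [-0.02 -0.   -0.01] 0.011 58.9
[ 25 128  15   6  82] [ 31.9 130.5] fwd -0.15269179591527163 left 0.05802796739450506
[304 208  17   8 111] [312.5 211.8] fwd 0.03789186774226904 left 2.1016562954901882e-05
[395 255  37  34 421] [412.  269.4] fwd 0.11731902565922124 left -0.04749311672064516
plat centre px [260.88408954 189.8588131 ] rim [[322.1, 189.9], [261.0, 127.5], [199.7, 189.8], [260.8, 245.0]]
w [335  86  66  18  86] [365.3  94.1]
w [ 179  113  170  173 1280] [291.4 152.5]
w [ 211  127  111   80 2897] [279. 156.]
w [247 347  22  17 263] [256.6 355.5]
```

>>> step_arm(
  targets="-1 0 -0.001 -0.015 0 0 0; -1 0 -0.001 -0.035 0 0 0; -1 0 -0.001 -0.055 0 0 0; -1 0 -0.001 -0.068 0 0 0; -1 0 -0.001 -0.076 0 0 0; -1 0 -0.001 -0.079 0 0 0; -1 0 -0.001 -0.079 0 0 0",
)

```text
clock: 21.65
eef_pos: [0.6147, 0.1715, 0.1945]
tool_rot: [0.782, 0.623, -0.001, -0.0]
ft_force: [0.1, -0.8, -6.4]
grip_width: 0.0112
grasp_force: 58.8
```

>>> step_arm(
  targets="-1 0 0 -0.003 0 0 0; -1 0 0 -0.006 0 0 0; -1 0 0 -0.006 0 0 0",
)

```text
clock: 21.9
eef_pos: [0.6151, 0.1716, 0.1924]
tool_rot: [0.782, 0.623, 0.0, 0.0]
ft_force: [-0.2, -0.3, -6.1]
grip_width: 0.0111
grasp_force: 58.8
```

>>> step_arm(
  targets="-1 0 0 -0.002 0 0 0; -1 0 0 -0.004 0 0 0; -1 0 0 -0.004 0 0 0",
)

```text
clock: 22.15
eef_pos: [0.6149, 0.1716, 0.1902]
tool_rot: [0.782, 0.623, -0.0, -0.0]
ft_force: [-1.2, -0.3, -6.0]
grip_width: 0.0109
grasp_force: 58.9
```

>>> step_arm(
  targets="-1 0 0 -0.001 0 0 0; -1 0 0 -0.002 0 0 0; -1 0 0 -0.002 0 0 0",
)

```text
clock: 22.4
eef_pos: [0.6149, 0.1716, 0.1892]
tool_rot: [0.782, 0.623, -0.0, -0.0]
ft_force: [-0.3, 0.5, -6.4]
grip_width: 0.0111
grasp_force: 58.9
```

>>> step_arm(
  targets="-1 0 0 -0.001 0 0 0; -1 0 0 -0.002 0 0 0; -1 0 0 -0.002 0 0 0",
)

```text
clock: 22.65
eef_pos: [0.615, 0.1716, 0.1883]
tool_rot: [0.782, 0.623, -0.0, 0.0]
ft_force: [0.1, -0.2, -6.1]
grip_width: 0.0107
grasp_force: 59.0
```

>>> step_arm(
  targets="-1 0 0 -0.001 0 0 0; -1 0 0 -0.002 0 0 0; -1 0 0 -0.002 0 0 0",
)

```text
clock: 22.9
eef_pos: [0.6152, 0.1715, 0.1881]
tool_rot: [0.782, 0.623, 0.0, 0.0]
ft_force: [-0.9, -0.5, -2.2]
grip_width: 0.0114
grasp_force: 59.5
```

>>> step_arm(
  targets="-1 0 0 -0.001 0 0 0; -1 0 0 -0.001 0 0 0; -0.7 0 0 -0.001 0 0 0; -0.6 0 0 -0.001 0 0 0; -0.4 0 0 -0.001 0 0 0; -0.2 0 0 -0.001 0 0 0; 0 0 0 -0.001 0 0 0; 0.1 0 0 -0.001 0 0 0; 0.1 0 0 -0.001 0 0 0",
)

```text
clock: 23.65
eef_pos: [0.6151, 0.1717, 0.1868]
tool_rot: [0.782, 0.623, 0.0, 0.0]
ft_force: [-0.3, -0.6, -0.6]
grip_width: 0.047
grasp_force: 0.0
```

>>> step_arm(
  targets="0.1 0 0 0.02 0 0 0; 0.1 0 0 0.06 0 0 0; 0.1 0 0 0.12 0 0 0; 0.1 0 0 0.17 0 0 0; 0.1 0 0 0.22 0 0 0; 0.1 0 0 0.26 0 0 0; 0.1 0 0 0.28 0 0 0; 0.1 0 0 0.28 0 0 0; 0.1 0 0 0.28 0 0 0; 0.1 0 0 0.28 0 0 0",
)

```text
clock: 24.48
eef_pos: [0.6147, 0.1715, 0.3259]
tool_rot: [0.782, 0.623, -0.001, -0.0]
ft_force: [-0.3, 0.6, 0.3]
grip_width: 0.047
grasp_force: 0.0
```

```bash
python3 - <<'E'
from h import *
st()
a=-.224;i=bot.camera_info('wrist');im=bot.camera('wrist');cv2.imwrite('pics/w9.png',im[:,:,::-1])
hsv=cv2.cvtColor(im,cv2.COLOR_RGB2HSV);C=np.array([.6147,.1722])
m=cv2.inRange(hsv,(15,120,60),(32,255,255));n,l,s,ce=cv2.connectedComponentsWithStats(m)
for k in range(1,n):
    if s[k,4]>12: 
        X=onz(i,*ce[k],.117);d=X[:2]-C;print(s[k],ce[k].round(1),'fwd',d@[np.cos(a),np.sin(a)],'left',d@[-np.sin(a),np.cos(a)])
f=lambda R,z:[proj(i,[C[0]+R*np.cos(t),C[1]+R*np.sin(t),z]).round(1).tolist() for t in np.array([0,.5,1,1.5])*np.pi+a]
print('rim',f(.055,.107),'housing top',f(.03,.173))
g=hsv[:,:,2];u,v=proj(i,[*C,.107]).astype(int);print(u,v)
for dv in(-14,-10,10): print(g[v+dv,u-75:u+75:2].tolist())
print(g[v-75:v+75:2,u+25].tolist())
E
```

```text
clk 24.48 [0.6147 0.1715 0.3259] yaw -0.2248 [ 0.782  0.623 -0.001 -0.   ] [-0.3  0.6  0.3] [-0.03  0.02 -0.  ] 0.047 0.0
[ 70 120  12   6  55] [ 75.1 122.4] fwd -0.20215102079474845 left 0.05086928564796822
[289 166  10   5  48] [293.5 168. ] fwd 0.03810807772987924 left -0.00015071049551187467
[372 226  30  29 291] [386.1 239.2] fwd 0.15515458937162843 left -0.08977630873071897
[236 260   7  30 159] [239.3 274.9] fwd -0.02682101313060947 left -0.14042691529171492
[277 261   7  29 148] [279.6 274.9] fwd 0.024989325785714937 left -0.1402921365473791
rim [[307.1, 165.9], [260.1, 117.7], [213.3, 166.0], [260.2, 209.9]] housing top [[291.0, 180.9], [260.1, 150.2], [229.3, 180.9], [260.1, 209.7]]
260 165
[90, 91, 86, 91, 92, 88, 111, 127, 75, 80, 83, 79, 81, 81, 81, 104, 131, 136, 131, 160, 171, 179, 126, 133, 120, 69, 49, 51, 43, 40, 71, 63, 42, 46, 48, 44, 77, 78, 76, 79, 53, 44, 48, 46, 71, 103, 51, 48, 63, 53, 92, 229, 223, 223, 224, 224, 222, 224, 222, 226, 133, 137, 138, 138, 139, 140, 138, 138, 225, 160, 153, 158, 157, 155, 154]
[94, 92, 90, 92, 92, 84, 105, 132, 80, 80, 78, 82, 8
[... 277 characters left out ...]
 158]
[161, 158, 157, 160, 154, 163, 90, 161, 96, 130, 114, 111, 110, 111, 112, 92, 94, 126, 95, 96, 83, 73, 78, 51, 37, 37, 41, 38, 39, 40, 40, 37, 42, 40, 36, 87, 104, 103, 109, 116, 81, 56, 46, 53, 51, 54, 50, 49, 57, 59, 53, 48, 29, 225, 190, 196, 201, 192, 194, 210, 144, 137, 135, 138, 136, 137, 138, 205, 200, 155, 157, 160, 157, 157, 156]
[151, 155, 158, 164, 162, 163, 166, 167, 102, 187, 231, 129, 137, 138, 136, 135, 139, 113, 227, 223, 223, 224, 222, 221, 222, 222, 224, 223, 226, 216, 95, 77, 58, 63, 62, 84, 53, 46, 51, 47, 50, 53, 48, 52, 51, 49, 47, 46, 46, 45, 39, 30, 136, 202, 192, 195, 128, 111, 112, 113, 114, 112, 134, 138, 133, 133, 135, 135, 134, 135, 135, 136, 135, 136, 134]
```

```bash
python3 -c "
from workcell import bot
print(bot.job_done())"
```

```text
the job is handed in; nothing more can be done
None
```

I handed the job in at about 24.5 s on the clock, but the system gave no verdict. By my last measurements the platform is cranked up into its notch (about 19 mm), the collar is back on the red dot with both tabs out, and the sensor stands centred with its pointer along the north line.

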